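# Clamp the drive enclosure in the screw press

## Task

Two identical small screw clamps stand on the desk; one has the black hard-disk enclosure lying on its bed, the other is empty. Grip the T-handle of the clamp that holds the enclosure and turn it clockwise (seen from above) until its foot presses on the enclosure and the resistance rises, going about a tenth of a turn past first touch so that the enclosure is held firmly but not crushed, then let go. Leave the enclosure where it lies and the empty clamp's handle as it is.

Things in the scene. Friction and masses are not known exactly. Their poses are not given: they have to be found in the camera images.
- enclosure: Black hard-disk enclosure, 83 x 118 x 18 mm, 0.24 kg, loose, lying flat on the bed of one blue clamp, between its two columns. Origin at the centre of its underside, z up, y along its length; the face that the foot presses is 17 mm above the origin.
- press_foot: Round sprung foot (38 mm across) of the clamp that holds the enclosure. Origin: centre of its underside, z up. At the start 1 to 4 mm above the enclosure; sinks 5 mm per rad as the handle turns clockwise. Once it touches, it presses 40 N more per further rad, and the handle's turning moment rises from 0.22 N m by 0.2 N m per rad. Right is 10 to 45 N; best 26 N, 0.65 rad past first touch.
- press_grip (a point): Centre of that clamp's T-handle bar, on the screw axis, 150 mm above the desk. x along the bar, z up; turning clockwise lowers its yaw, its height stays. Level steel bar 12 mm wide, 14 high, 100 long over black end balls (18 mm). Below it: 11 mm screw, brass collar from 46 mm down, bridge from 52 mm. The job needs 0.85 to 1.45 rad, the stop is beyond 1.6; the screw stays where it is left.
- spare_bar_end (a point): Centre of one black end ball of the T-handle bar of the other, empty clamp (identical to the first), 41 mm from its screw axis and 150 mm above the desk. To be left alone.

How it is judged:
By the outcome, as a careful person would: the job done as asked, in the order asked, and still so for the second after the job is handed in, with the robot touching nothing.
It also fails if it takes over 35 s, if anything falls off the work surface, if the arm or the gripper's body presses on something with over 40 N, if the wrist force passes 120 N, or if a joint passes its speed limit or range.

## Robot

A 6-joint arm with a two-finger parallel gripper is mounted at the origin on a cart in front of the work surface, level with it; the furniture and walls round the work are solid. World frame = base frame: x ahead of the robot, y to its left, z up, the work surface at z = 0. Lengths are in m, angles in rad, forces in N, time in s.
With the tool pointing down it reaches from about 0.35 to 0.85 m from the base axis. Payload 8.1 kg.
Tool frame: the origin (TCP) lies between the finger pads; the fingertips stand 11 mm ahead of it and the grasp point (between the pads) lies 8 mm behind it (tips_ahead is the z of the fingertips in the tool frame, in m); z points along the fingers, y is the line along which they close (so a half turn about z gives the same grasp; the last joint's range is limited). The gripper opens to 93 mm and grips with 3 to 60 N. Pads are 15 mm wide; open, the fingers measure 128 mm over their backs; the gripper's body (75 mm by 188 mm) begins 65 mm behind the grasp point.
Start: joints at [-1.421, 0.13, 1.488, -0, 1.523, -0.085], TCP at [0.14, -0.584, 0.23] pointing down, gripper open.
Joint ranges: [-2.96, 2.96], [-0.89, 2.26], [0.02, 2.5], [-1.34, 4.48], [0, 2.73], [-2.66, 2.66]. Speed limits (rad/s): [2.39, 2.39, 2.79, 3.14, 3.14, 3.14].

## Interface

Orientations are given as a rotation vector (axis times angle).
In Python, from plant import read_state, read_camera, close_job, tips_ahead gives the robot as it stands. The module is installed in compiled form; this text tells all that it offers.
- The arm moves only by the tool move_arm, never from a script. Its argument "plan" is a list of rows, each a list of 7 numbers: the turn, a rotation vector about the tool's x, y, z in units of 6 degrees (1.0 is 6 degrees), then the shift along the tool's x, y, z in units of 25 mm (1.0 is 25 mm), then the finger opening in mm, from 0 to 93. A call has exactly 10 rows; each row shifts and turns the commanded pose from where the row before left it, along the tool's axes as they then stand; what a row does not reach is not made up. A row lasts 1/10 s, in which the tool goes at most 50 mm and 8.59 degrees, less where a joint would pass 70% of its speed; a pose out of reach is approached as far as the arm can. A call is refused whole if a number of a shift passes 1 or a number of a turn 1, either way. A call with a gripper value outside its range is refused whole. The fingers move at their own pace and stop on an object; "force" is the grip in N (left out, the last holds). Time passes only in rows, so rows that do not move let the fingers close, or fill a call up. It gives the time, the measured TCP pose, the force, the opening and the grip force at its end, in the units of the state.
- read_state(): the state, without advancing time (a new reading comes with each control period).
- read_camera(name): name is "side" or "top"; returns a dict with "frame" (420x560x3 uint8, red, green, blue), "z_map" (420x560 float32, m along the optical axis (not along the pixel's ray), 0 where there is no reading), "fx", "fy", "cx", "cy" (pixels), "distortion" ([k1, k2, p1, p2, k3] as OpenCV has them; the pictures are not rectified), "rvec" (rotation vector, rad) and "tvec" (3), from world to camera coordinates, as OpenCV has them. Camera axes: x right, y down, z forward; pixel columns grow to the right and rows downward; lengths in m; the calibration is good to about 2 mm. A picture is of the moment at which its call begins.
- close_job(): hands the job in; it is judged then, once.
The state is a dict: "t": time; "q": joint angles; "dq": joint speeds; "joint_torque": joint torques, N m; "tool_pos": TCP position; "orientation": TCP orientation; "force": force on the tool from outside, world axes, zero at the start; "wrist_torque": the same for the moment, N m; "opening": finger opening in m; "gripper_force": force on a finger pad.
Only numpy, scipy, OpenCV 4.12 (cv2) and the standard library are available. Lean on these libraries where they do the work, as an engineer would, in place of code of your own. Each camera call takes 0.05 s, during which the arm holds its last target. There are 200 camera calls.

## Working session

There is one attempt and no reset: what is moved stays moved. The work goes in short steps, Python scripts to look and compute and a tool call to move; the robot and the scene stay as the last step left them, time stands still between calls to the robot, and variables do not carry over. Pictures are saved under pics/ and viewed, at most 10 in all, crops included, and the job is handed in when it is done.

Besides the shell and the picture viewer there is one more tool, called after "Call:" in YAML: its name, and indented under it one key for each argument. move_arm: Moves the arm, as the interface text tells. Its arguments: {"type":"object","properties":{"plan":{"type":"array","items":{"type":"array","items":{"type":"number"}}},"force":{"type":"number"}},"required":["plan"]}

```bash
mkdir -p pics; cat > h.py <<'E'
import numpy as np, cv2
from plant import *
def cloud(c):
    h,w=c["z_map"].shape
    K=np.array([[c["fx"],0,c["cx"]],[0,c["fy"],c["cy"]],[0,0,1]]);D=np.array(c["distortion"])
    u,v=np.meshgrid(np.arange(w),np.arange(h))
    n=cv2.undistortPoints(np.stack([u,v],-1).reshape(-1,1,2).astype(float),K,D).reshape(h,w,2)
    z=c["z_map"][...,None]
    P=np.concatenate([n*z,z],-1)
    R=cv2.Rodrigues(np.array(c["rvec"],float))[0]
    return (P-np.array(c["tvec"]).ravel())@R
E
python3 - <<'E'
from h import *
for n in("top","side"):
    c=read_camera(n); cv2.imwrite(f"pics/{n}0.png",c["frame"][...,::-1]); np.save(f"{n}.npy",cloud(c))
    R=cv2.Rodrigues(np.array(c["rvec"],float))[0]; print(n,-R.T@np.array(c["tvec"]).ravel(), (c["z_map"]>0).mean())
print(read_state(),tips_ahead)
E
```

```text
top [0.45058479 0.01453858 0.9505784 ] 0.9960671768707483
side [ 0.58402926 -0.78987617  0.45484854] 0.9960841836734694
{'t': 0.1, 'q': array([-1.42138606e+00,  1.31038763e-01,  1.48918685e+00,  1.90748249e-05,
        1.52295875e+00, -8.54113690e-02]), 'dq': array([ 4.20294019e-04, -7.80098349e-04, -3.55650933e-03, -9.35331378e-04,
        4.12084140e-05,  2.47599898e-04]), 'joint_torque': array([ 2.13800849e-03, -5.61349046e+01, -4.93091011e+01,  7.72942998e-02,
        2.93271546e-02, -6.98552981e-05]), 'tool_pos': array([ 0.13955134, -0.58304811,  0.22871127]), 'orientation': array([-3.11838325e+00, -3.67822200e-01,  5.00554809e-05]), 'force': array([-0.60158047, -0.07602519, -0.27170343]), 'wrist_torque': array([ 0.00120287, -0.0300912 , -0.0025982 ]), 'gripper_force': 0.0, 'opening': 0.09331413406082353} 0.011
```

View pics/top0.png

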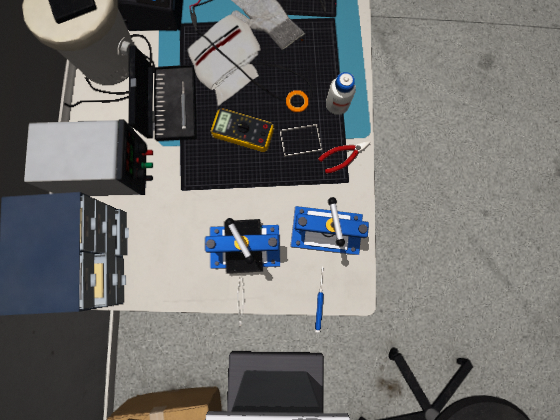

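View pics/side0.png

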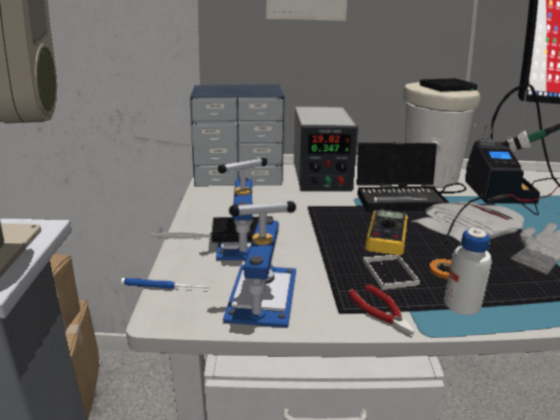

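The top view shows the loaded clamp with its axis near (240,242) and its bar running from about (230,224) to (250,257). The empty clamp is near (337,222). In the side view the loaded clamp is the farther one, with its bar near (243,164).

```bash
python3 - <<'E'
from h import *
P=np.load("top.npy"); print(P[242,240],P[222,337])
for nm,(a,b,c,d) in dict(load=(200,285,195,285),spare=(190,265,288,375)).items():
    Q=P[a:b,c:d].reshape(-1,3); print(nm,"zmax",Q[:,2].max())
    B=Q[(Q[:,2]>.14)&(Q[:,2]<.175)]
    r=cv2.minAreaRect((B[:,:2]*1000).astype(np.float32)); print(len(B),r,B[:,2].mean())
    d=B[:,:2]-B[:,:2].mean(0);w,V=np.linalg.eigh(d.T@d);print("yaw",np.arctan2(V[1,1],V[0,1]))
    for lo,hi in((.055,.13),(.02,.04),(.005,.02)):
        C=Q[(Q[:,2]>lo)&(Q[:,2]<hi)]; print(lo,len(C),cv2.minAreaRect((C[:,:2]*1000).astype(np.float32)))
# side check
S=np.load("side.npy"); Q=S[150:180,212:275].reshape(-1,3)
B=Q[(Q[:,2]>.14)&(Q[:,2]<.175)&(Q[:,0]<.6)&(Q[:,0]>.2)]; print(len(B),cv2.minAreaRect((B[:,:2]*1000).astype(np.float32)),B[:,2].min(),B[:,2].max())
# anything tall within 0.2 m of clamp
Q=P.reshape(-1,3);T=Q[(Q[:,2]>.17)&(Q[:,0]>.2)&(Q[:,0]<.65)];print(T[:,1].min(),T[:,1].max()) if len(T) else 0
T=Q[(Q[:,2]>.17)&(Q[:,0]>.1)&(Q[:,0]<.65)&(Q[:,1]<.35)&(Q[:,1]>-.4)];print(len(T),T.min(0) if len(T) else 0,T.max(0) if len(T) else 0)
E
```

```text
[0.51907732 0.08172784 0.15810746] [ 0.56277827 -0.10661211  0.1572056 ]
load zmax 0.9505783984378302
344 ((522.866455078125, 84.42832946777344), (98.93253326416016, 17.482410430908203), 30.40270233154297) 0.15736117694409052
yaw -2.610483725894009
0.055 1108 ((522.8810424804688, 83.53804779052734), (34.0882453918457, 152.29600524902344), 3.221156358718872)
0.02 1119 ((522.312255859375, 86.58296966552734), (118.47988891601562, 82.13423919677734), 4.615809440612793)
0.005 884 ((532.5679931640625, 95.7500228881836), (191.88308715820312, 205.9581298828125), 1.4385075569152832)
spare zmax 0.9505783984378302
344 ((564.5059204101562, -105.07891082763672), (98.90423583984375, 17.37843132019043), 10.998997688293457) 0.15724657709323225
yaw -2.9414953272266047
0.055 1096 ((564.7261352539062, -105.34428405761719), (155.03712463378906, 34.570491790771484), 84.3457260131836)
0.02 15 ((549.9357299804688, -91.63687133789062), (8.236761093139648, 48.51458740234375), 4.863857746124268)
0.005 1581 ((577.6034545898438, -118.30803680419922), (161.91815185546875, 203.5031280517578), 2.6763880252838135)
416 ((522.30419921875, 81.93408966064453), (97.69703674316406, 15.192081451416016), 31.52771759033203) 0.14034522793424817 0.15953602332505806
0.014538576853436718 0.547820319072154
948 [0.42821293 0.01453858 0.17740859] [0.45058479 0.34990365 0.9505784 ]
```

Call:
move_arm:
  plan:
    - [0,0,0,0.5,-0.5,0,93]
    - [0,0,0,0.9,-0.95,0,93]
    - [0,0,0,0.9,-0.95,0,93]
    - [0,0,0,0.9,-0.95,0,93]
    - [0,0,0,0.9,-0.95,0,93]
    - [0,0,0,0.9,-0.95,0,93]
    - [0,0,0,0.9,-0.95,0,93]
    - [0,0,0,0.9,-0.95,0,93]
    - [0,0,0,0.9,-0.95,0,93]
    - [0,0,0,0.9,-0.95,0,93]

```text
t: 1.1
tool_pos: [0.2964, -0.3121, 0.2293]
orientation: [-3.12, -0.368, 0.0]
force: [0.3, 0.2, -0.1]
opening: 0.0926
gripper_force: 0.0
```

Call:
move_arm:
  plan:
    - [0,0,0,0.9,-0.95,0,93]
    - [0,0,0,0.9,-0.95,0,93]
    - [0,0,0,0.9,-0.95,0,93]
    - [0,0,0,0.9,-0.95,0,93]
    - [0,0,0,0.9,-0.95,0,93]
    - [0,0,0,0.9,-0.95,0,93]
    - [0,0,0,0.9,-0.95,0,93]
    - [0,0,0,0.9,-0.95,0,93]
    - [0,0,0,0.9,-0.95,0,93]
    - [0,0,0,0.9,-0.95,0,93]

```text
t: 2.1
tool_pos: [0.4599, -0.0287, 0.2293]
orientation: [-3.12, -0.368, 0.001]
force: [0.4, -1.2, -1.4]
opening: 0.0931
gripper_force: 0.0
```

Call:
move_arm:
  plan:
    - [0,0,0,0.9,-0.95,0,93]
    - [0,0,0,0.9,-0.95,0,93]
    - [0,0,0,0.9,-0.95,0,93]
    - [0,0,0,0.5,-0.6,0,93]
    - [0,0,-1,0,0,0,93]
    - [0,0,-1,0,0,0,93]
    - [0,0,-1,0,0,0,93]
    - [0,0,-1,0,0,0,93]
    - [0,0,-1,0,0,0,93]
    - [0,0,-1,0,0,0,93]

```text
t: 3.1
tool_pos: [0.517, 0.0724, 0.2291]
orientation: [-2.85, -1.32, 0.001]
force: [-0.1, 0.2, 0.4]
opening: 0.0927
gripper_force: 0.0
```

Call:
move_arm:
  plan:
    - [0,0,-1,0,0,0,93]
    - [0,0,-1,0,0,0,93]
    - [0,0,-1,0,0,0,93]
    - [0,0,-1,0,0,0,93]
    - [0,0,-1,0,0,0,93]
    - [0,0,-1,0,0,0,93]
    - [0,0,-1,0,0,0,93]
    - [0,0,-1,0,0,0,93]
    - [0,0,-1,0,0,0,93]
    - [0,0,-1,0,0,0,93]

```text
t: 4.1
tool_pos: [0.5171, 0.0723, 0.2291]
orientation: [-1.808, -2.568, 0.001]
force: [0.5, 1.2, -0.7]
opening: 0.0929
gripper_force: 0.0
```

Call:
move_arm:
  plan:
    - [0,0,-1,0,0,0,93]
    - [0,0,-1,0,0,0,93]
    - [0,0,-1,0,0,0,93]
    - [0,0,-1,0,0,0,93]
    - [0,0,-1,0,0,0,93]
    - [0,0,-1,0,0,0,93]
    - [0,0,-1,0,0,0,93]
    - [0,0,-1,0,0,0,93]
    - [0,0,-1,0,0,0,93]
    - [0,0,-1,0,0,0,93]

```text
t: 5.1
tool_pos: [0.5171, 0.0723, 0.2291]
orientation: [-0.282, -3.128, 0.0]
force: [0.2, -0.1, 0.6]
opening: 0.0929
gripper_force: 0.0
```

Call:
move_arm:
  plan:
    - [0,0,-1,0,0,0,93]
    - [0,0,-1,0,0,0,93]
    - [0,0,-1,0,0,0,93]
    - [0,0,-1,0,0,0,93]
    - [0,0,-1,0,0,0,93]
    - [0,0,-1,0,0,0,93]
    - [0,0,-0.8,0,0,0,93]
    - [0,0,0,-0.4,0.27,0.5,93]
    - [0,0,0,0,0,0.8,93]
    - [0,0,0,0,0,0,93]

```text
t: 6.1
tool_pos: [0.5206, 0.0839, 0.193]
orientation: [0.815, -3.028, -0.002]
force: [0.0, -0.1, -0.8]
opening: 0.0924
gripper_force: 0.0
```

```bash
python3 - <<'E'
from h import *
c=read_camera("side"); f=c["frame"][90:280,140:340,::-1]; cv2.imwrite("pics/side1.png",cv2.resize(f,None,fx=3.5,fy=3.1))
s=read_state(); print(s["tool_pos"],s["orientation"],s["force"],s["wrist_torque"],s["q"])
E
```

```text
[0.52120983 0.08372779 0.19463995] [ 8.16356015e-01 -3.02913546e+00 -1.62744837e-03] [-0.3713961   0.74260854  0.99290768] [ 0.04822222 -0.13922944  0.00405183] [ 6.20397344e-02 -4.16731602e-02  1.72948290e+00  1.42067008e-04
  1.45828218e+00 -2.03526683e+00]
```

View pics/side1.png

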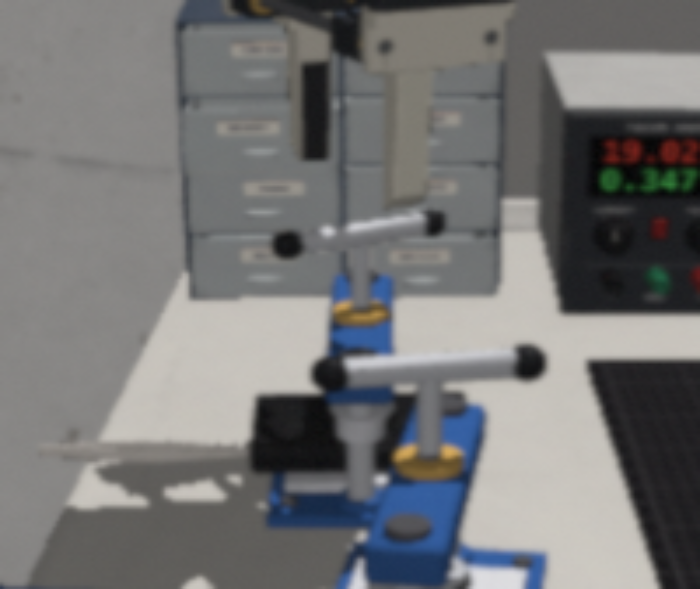

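The fingers straddle the loaded clamp's bar in the crop, which runs from about (287,243) to (432,222). They are still above it. Next I lower and close gently.

Call:
move_arm:
  plan:
    - [0,0,0,0,-0.05,0.5,93]
    - [0,0,0,0,0,0.8,93]
    - [0,0,0,0,0,0.6,50]
    - [0,0,0,0,0,0.2,30]
    - [0,0,0,0,0,0,18]
    - [0,0,0,0,0,0,18]
    - [0,0,0,0,0,0,18]
    - [0,0,0,0,0,0,18]
    - [0,0,0,0,0,0,18]
    - [0,0,0,0,0,0,18]
  force: 15

```text
t: 7.15
tool_pos: [0.5234, 0.0822, 0.145]
orientation: [-0.82, 3.032, -0.0]
force: [-0.6, 1.0, 0.6]
opening: 0.0337
gripper_force: 0.0
```

```bash
cat > s.py <<'E'
from h import *
a=[]
for i in range(1):
    s=read_state(); 
o=s["orientation"]; print(s["t"],"yaw",round((2*np.arctan2(o[1],o[0]))%np.pi,4),s["tool_pos"].round(4),s["force"].round(1),s["wrist_torque"].round(3),s["q"].round(3),s["opening"],s["gripper_force"],s["joint_torque"].round(3))
E
python3 s.py
```

```text
7.15 yaw 0.528 [0.5234 0.0822 0.145 ] [-0.6  1.   0.6] [ 0.136 -0.137 -0.004] [ 0.059 -0.003  1.784  0.     1.36  -2.04 ] 0.03368446065203668 0.0 [-3.0000e-03 -4.7156e+01 -4.7327e+01 -4.8000e-02  5.9000e-02  1.0000e-03]
```

Call:
move_arm:
  plan:
    - [0,0,0,0,0,0.1,15]
    - [0,0,0,0,0,0,10]
    - [0,0,0,0,0,0,5]
    - [0,0,0,0,0,0,0]
    - [0,0,0,0,0,0,0]
    - [0,0,0,0,0,0,0]
    - [0,0,0,0,0,0,0]
    - [0,0,0,0,0,0,0]
    - [0,0,0,0,0,0,0]
    - [0,0,0,0,0,0,0]

```text
t: 8.15
tool_pos: [0.5219, 0.084, 0.1417]
orientation: [0.821, -3.03, -0.006]
force: [-5.6, 7.4, 2.4]
opening: 0.0118
gripper_force: 15.0
```

```bash
python3 s.py
```

```text
8.15 yaw 0.529 [0.5219 0.084  0.1417] [-5.6  7.4  2.4] [1.477 0.79  0.09 ] [ 6.000e-02 -1.000e-03  1.788e+00  3.000e-03  1.357e+00 -2.040e+00] 0.011769901954230754 15.000029057264328 [ -4.875 -46.797 -48.673  -3.04   -1.709   0.072]
```

Call:
move_arm:
  plan:
    - [0,0,0,0,0.08,0,0]
    - [0,0,0,0,0,0,0]
    - [0,0,0,0,0,0,0]
    - [0,0,0,0,0,0,0]
    - [0,0,0,0,0,0,0]
    - [0,0,0.2,0,0,0,0]
    - [0,0,0.2,0,0,0,0]
    - [0,0,0.2,0,0,0,0]
    - [0,0,0.2,0,0,0,0]
    - [0,0,0.2,0,0,0,0]
  force: 60

```text
t: 9.15
tool_pos: [0.5218, 0.0841, 0.1417]
orientation: [0.657, -3.071, -0.001]
force: [-1.7, 5.3, -5.4]
opening: 0.0115
gripper_force: 60.0
```

```bash
python3 s.py
```

```text
9.15 yaw 0.4215 [0.5218 0.0841 0.1417] [-1.7  5.3 -5.4] [0.95  0.201 0.257] [ 0.062 -0.002  1.79   0.     1.355 -1.93 ] 0.011475968035096498 60.04960298538208 [ -2.999 -50.338 -51.07   -1.849  -0.545  -0.22 ]
```

Call:
move_arm:
  plan:
    - [0,0,0.2,0,0.04,0,0]
    - [0,0,0.2,0,0,0,0]
    - [0,0,0.2,0,0,0,0]
    - [0,0,0.2,0,0,0,0]
    - [0,0,0.2,0,0,0,0]
    - [0,0,0.2,0,0,0,0]
    - [0,0,0.2,0,0,0,0]
    - [0,0,0.2,0,0,0,0]
    - [0,0,0.2,0,0,0,0]
    - [0,0,0.2,0,0,0,0]

```text
t: 10.15
tool_pos: [0.5217, 0.0844, 0.1418]
orientation: [0.332, -3.124, 0.001]
force: [2.5, -5.0, -14.3]
opening: 0.0116
gripper_force: 60.0
```

```bash
python3 s.py
```

```text
10.15 yaw 0.2119 [0.5217 0.0844 0.1418] [  2.5  -5.  -14.3] [-0.536 -0.636  0.235] [ 6.400e-02 -3.000e-03  1.790e+00 -1.000e-03  1.355e+00 -1.719e+00] 0.011617265675369703 60.03975570201874 [  2.221 -53.996 -53.146   1.435   1.042  -0.232]
```

Call:
move_arm:
  plan:
    - [0,0,0.2,0,0,0,0]
    - [0,0,0.2,0,0,0,0]
    - [0,0,0.2,0,0,0,0]
    - [0,0,0.2,0,0,0,0]
    - [0,0,0.2,0,0,0,0]
    - [0,0,0.2,0,0,0,0]
    - [0,0,0.2,0,0,0,0]
    - [0,0,0.2,0,0,0,0]
    - [0,0,0.2,0,0,0,0]
    - [0,0,0.2,0,0,0,0]

```text
t: 11.15
tool_pos: [0.5217, 0.0847, 0.1418]
orientation: [0.004, -3.141, 0.0]
force: [4.0, -3.9, -14.4]
opening: 0.0114
gripper_force: 60.0
```

```bash
python3 s.py
```

```text
11.15 yaw 0.0026 [0.5217 0.0847 0.1418] [  4.   -3.9 -14.4] [-0.5   -0.735  0.238] [ 0.064 -0.003  1.79  -0.     1.355 -1.509] 0.011417124521220604 60.04000961780548 [  2.011 -54.572 -53.588   1.306   1.196  -0.231]
```

Call:
move_arm:
  plan:
    - [0,0,0.2,0,0,0,0]
    - [0,0,0.2,0,0,0,0]
    - [0,0,0.2,0,0,0,0]
    - [0,0,0.2,0,0,0,0]
    - [0,0,0.2,0,0,0,0]
    - [0,0,0.2,0,0,0,0]
    - [0,0,0.2,0,0,0,0]
    - [0,0,0.2,0,0,0,0]
    - [0,0,0.2,0,0,0,0]
    - [0,0,0.2,0,0,0,0]

```text
t: 12.15
tool_pos: [0.5217, 0.0849, 0.1418]
orientation: [-0.324, -3.125, -0.0]
force: [5.0, -2.8, -17.9]
opening: 0.0112
gripper_force: 60.1
```

```bash
python3 s.py
```

```text
12.15 yaw 2.9348 [0.5217 0.0849 0.1418] [  5.   -2.8 -17.9] [-0.353 -0.916  0.215] [ 0.064 -0.003  1.79   0.     1.355 -1.3  ] 0.011186531600309052 60.066173672676086 [  1.489 -55.629 -54.284   0.988   1.566  -0.188]
```

Call:
move_arm:
  plan:
    - [0,0,0.2,0,0,0.03,0]
    - [0,0,0.2,0,0,0,0]
    - [0,0,0.2,0,0,0,0]
    - [0,0,0.2,0,0,0,0]
    - [0,0,0.2,0,0,0,0]
    - [0,0,0.1,0,0,0,0]
    - [0,0,0.1,0,0,0,0]
    - [0,0,0.1,0,0,0,0]
    - [0,0,0.1,0,0,0,0]
    - [0,0,0.1,0,0,0,0]

```text
t: 13.15
tool_pos: [0.5219, 0.085, 0.1417]
orientation: [0.567, 3.09, 0.001]
force: [-4.4, 0.3, -3.7]
opening: 0.0116
gripper_force: 60.1
```

```bash
python3 s.py
```

```text
13.15 yaw 2.7787 [0.5219 0.085  0.1417] [-4.4  0.3 -3.7] [0.167 0.581 0.351] [ 0.064 -0.003  1.79   0.     1.354 -1.144] 0.011620340361066803 60.093414187431335 [ -0.773 -49.41  -51.184  -0.176  -1.474   0.06 ]
```

Call:
move_arm:
  plan:
    - [0,0,0.2,0,0,0,0]
    - [0,0,0.2,0,0,0,0]
    - [0,0,0.2,0,0,0,0]
    - [0,0,0.2,0,0,0,0]
    - [0,0,0.2,0,0,0,0]
    - [0,0,0.1,0,0,0,0]
    - [0,0,0.1,0,0,0,0]
    - [0,0,0.1,0,0,0,0]
    - [0,0,0.1,0,0,0,0]
    - [0,0,0.1,0,0,0,0]

```text
t: 14.15
tool_pos: [0.5219, 0.0851, 0.1417]
orientation: [0.808, 3.036, 0.001]
force: [-5.1, 1.5, -1.9]
opening: 0.0118
gripper_force: 60.1
```

```bash
python3 s.py
```

```text
14.15 yaw 2.6212 [0.5219 0.0851 0.1417] [-5.1  1.5 -1.9] [0.336 0.596 0.312] [ 6.400e-02 -3.000e-03  1.790e+00  1.000e-03  1.354e+00 -9.860e-01] 0.011830809718828118 60.11935114860535 [ -1.552 -48.849 -50.718  -0.635  -1.565   0.097]
```

```bash
cat > m.py <<'E'
from h import *
W=[];J=[]
for i in range(8):
    c=read_camera("side" if i else "top"); 
    if i==0: c0=c
    s=read_state();W.append(np.r_[s["force"],s["wrist_torque"]]);J.append(s["joint_torque"][5])
print(s["t"],np.mean(W,0).round(3),np.std(W,0).round(3),np.round(J,3))
def bar(c):
    P=cloud(c);Q=P.reshape(-1,3);return Q
S=cloud(c)
E
python3 m.py; python3 s.py
```

```text
14.55 [-4.727  1.525 -2.439  0.35   0.605  0.269] [0.451 0.565 0.2   0.023 0.022 0.016] [0.163 0.455 0.339 0.291 0.277 0.274 0.274 0.274]
14.55 yaw 2.6216 [0.5219 0.0851 0.1417] [-4.4  1.9 -2.3] [0.356 0.609 0.255] [ 6.400e-02 -3.000e-03  1.790e+00  1.000e-03  1.354e+00 -9.870e-01] 0.011569202717474471 60.08888840675354 [ -1.509 -48.846 -50.721  -0.639  -1.571   0.274]
```

Call:
move_arm:
  plan:
    - [0,0,0.15,0,0,0,0]
    - [0,0,0.15,0,0,0,0]
    - [0,0,0.15,0,0,0,0]
    - [0,0,0.15,0,0,0,0]
    - [0,0,0.15,0,0,0,0]
    - [0,0,0.15,0,0,0,0]
    - [0,0,0.15,0,0,0,0]
    - [0,0,0.15,0,0,0,0]
    - [0,0,0.15,0,0,0,0]
    - [0,0,0.15,0,0,0,0]

```text
t: 15.55
tool_pos: [0.522, 0.0853, 0.1417]
orientation: [1.044, 2.963, 0.002]
force: [-4.5, 2.3, -1.6]
opening: 0.0117
gripper_force: 60.1
```

```bash
python3 s.py; cat >> m.py <<'E'
Q=S[140:185,205:285].reshape(-1,3)
B=Q[(Q[:,2]>.136)&(Q[:,2]<.16)&(Q[:,0]<.6)&(Q[:,0]>.44)&(abs(Q[:,1]-.083)<.07)]
r=cv2.minAreaRect((B[:,:2]*1000).astype(np.float32)); print(len(B),r)
f=c["frame"][90:280,140:340,::-1]; cv2.imwrite("pics/side_m%d.png"%(s["t"]*100),cv2.resize(f,None,fx=3.5,fy=3.1))
E
python3 m.py; ls pics
```

```text
15.55 yaw 2.464 [0.522  0.0853 0.1417] [-4.5  2.3 -1.6] [0.431 0.541 0.299] [ 6.400e-02 -3.000e-03  1.790e+00  1.000e-03  1.354e+00 -8.290e-01] 0.011725117335917157 60.14776289463043 [-2.0590e+00 -4.8848e+01 -5.0501e+01 -9.4100e-01 -1.3580e+00  1.3000e-02]
15.95 [-4.217  2.673 -2.264  0.456  0.544  0.287] [0.425 0.524 0.403 0.024 0.02  0.027] [0.117 0.557 0.384 0.311 0.292 0.287 0.286 0.286]
445 ((521.6211547851562, 81.3293685913086), (38.75967788696289, 93.09032440185547), 68.71869659423828)
side0.png
side1.png
side_m1595.png
top0.png
```

View pics/side_m1595.png

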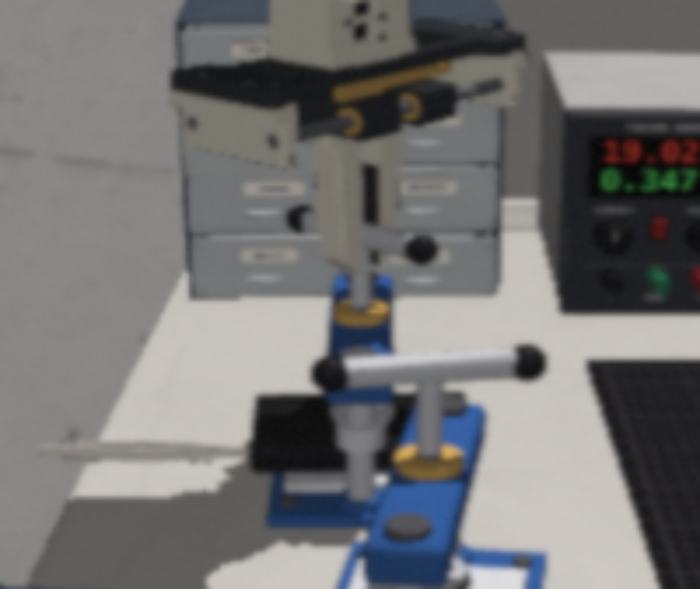

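```bash
python3 - <<'E'
from h import *
for n in("side","top"):
    c=read_camera(n);P=cloud(c);R=cv2.Rodrigues(np.array(c["rvec"],float))[0]
    hsv=cv2.cvtColor(c["frame"],cv2.COLOR_RGB2HSV)
    m=(hsv[...,2]<70)&(P[...,2]>.138)&(P[...,2]<.163)&(np.hypot(P[...,0]-.522,P[...,1]-.084)<.065)&(np.hypot(P[...,0]-.522,P[...,1]-.084)>.025)
    k,L,st,ce=cv2.connectedComponentsWithStats(m.astype(np.uint8))
    for i in range(1,k):
        if st[i,4]>5:
            q=P[L==i].mean(0); print(n,st[i],q.round(4),np.arctan2(q[1]-.083,q[0]-.5225))
print(read_state()["t"])
E
```

```text
side [222 156   6   9  34] [0.4867 0.1051 0.1532] 2.5880084399171777
side [256 166   9   9  61] [0.5541 0.0531 0.1524] -0.7574463284174536
top [221 258   8   4  18] [0.4854 0.1103 0.1574] 2.506931454110819
16.05
```

The black end balls at crop (297,217) and (421,249) show the bar has followed the tool, with no slip. The torque puts first touch at about 0.7–0.75 rad of turn. I've turned 1.21 so far and will go to about 1.37.

Call:
move_arm:
  plan:
    - [0,0,0.16,0,0,0,0]
    - [0,0,0.16,0,0,0,0]
    - [0,0,0.16,0,0,0,0]
    - [0,0,0.16,0,0,0,0]
    - [0,0,0.16,0,0,0,0]
    - [0,0,0.16,0,0,0,0]
    - [0,0,0.16,0,0,0,0]
    - [0,0,0.16,0,0,0,0]
    - [0,0,0.16,0,0,0,0]
    - [0,0,0.16,0,0,0,0]

```text
t: 17.05
tool_pos: [0.5222, 0.0854, 0.1417]
orientation: [1.288, 2.865, 0.002]
force: [-3.3, 4.8, -2.4]
opening: 0.0116
gripper_force: 60.2
```

```bash
python3 s.py; python3 m.py
```

```text
17.05 yaw 2.2965 [0.5222 0.0854 0.1417] [-3.3  4.8 -2.4] [0.637 0.441 0.378] [ 6.500e-02 -3.000e-03  1.790e+00  1.000e-03  1.353e+00 -6.610e-01] 0.011612395228267966 60.180559158325195 [-2.5370e+00 -4.8927e+01 -5.0269e+01 -1.2300e+00 -1.0640e+00  2.4000e-02]
17.45 [-3.526  3.538 -2.516  0.628  0.412  0.321] [0.427 0.257 0.286 0.017 0.022 0.03 ] [0.135 0.604 0.419 0.342 0.321 0.316 0.315 0.315]
409 ((521.4923706054688, 79.89176940917969), (38.383304595947266, 93.17865753173828), 60.7320442199707)
```

Call:
move_arm:
  plan:
    - [0,0,0,0,0,0,50]
    - [0,0,0,0,0,0,50]
    - [0,0,0,0,0,0,50]
    - [0,0,0,0,0,0,50]
    - [0,0,0,0,0,0,50]
    - [0,0,0,0,0,0,50]
    - [0,0,0,0,0,0,50]
    - [0,0,0,0,0,-0.3,50]
    - [0,0,0,0,0,-0.6,50]
    - [0,0,0,0,0,-0.8,50]

```text
t: 18.45
tool_pos: [0.5214, 0.0848, 0.1847]
orientation: [-1.286, -2.865, 0.001]
force: [-0.2, 0.7, -0.1]
opening: 0.0505
gripper_force: 0.0
```

Call:
move_arm:
  plan:
    - [0,0,0,0,0,-0.8,50]
    - [0,0,0,0,0,-0.8,50]
    - [0,0,0,0,0,-0.8,50]
    - [0,0,0,0,0,-0.5,50]
    - [0,0,0,0,0,-0.2,50]
    - [0,0,0,0,0,0,50]
    - [0,0,0,0,0,0,50]
    - [0,0,0,0,0,0,50]
    - [0,0,0,0,0,0,50]
    - [0,0,0,0,0,0,50]

```text
t: 19.45
tool_pos: [0.5216, 0.0847, 0.2607]
orientation: [-1.286, -2.865, 0.001]
force: [-0.6, -0.0, 0.4]
opening: 0.0499
gripper_force: 0.0
```

```bash
python3 s.py; python3 m.py; ls pics
```

```text
19.45 yaw 2.2978 [0.5216 0.0847 0.2607] [-0.6 -0.   0.4] [-0.003 -0.179  0.012] [ 0.064 -0.074  1.64   0.     1.577 -0.663] 0.049946177534854856 0.0 [-1.0000e-03 -4.5607e+01 -4.9435e+01  5.2000e-02  6.8000e-02 -0.0000e+00]
19.85 [-0.2   -0.063  0.219 -0.025 -0.136  0.007] [0.541 0.481 0.642 0.024 0.026 0.018] [-0. -0. -0.  0. -0.  0. -0.  0.]
351 ((521.9111938476562, 81.26129913330078), (15.088109970092773, 94.21146392822266), 42.07136535644531)
side0.png
side1.png
side_m1595.png
side_m1745.png
side_m1985.png
top0.png
```

View pics/side_m1985.png

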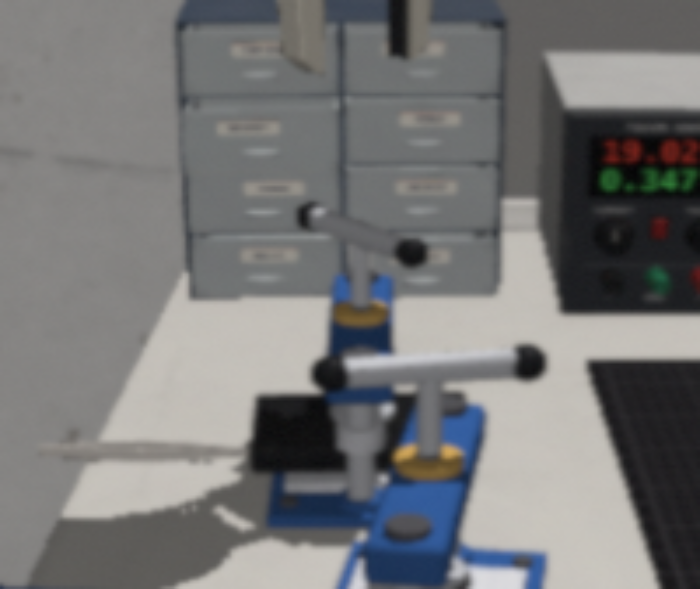

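The loaded clamp's bar, from about (311,215) to (411,252), has stayed where I turned it. The enclosure and the spare bar (327,373)–(527,361) haven't moved, and the gripper is clear.

```bash
python3 -c "
from plant import close_job;print(close_job())"
```

```text
the job is handed in; nothing more can be done
None
```

I turned the loaded clamp's handle about 1.38 rad clockwise, which I estimate from the handle torque is 0.5–0.65 rad past first touch (about 20–26 N, not measured directly), then let go and handed the job in at about 20 s; the last side view showed the enclosure and the spare clamp's handle unmoved.

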